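Load the bench balance with its check weights

ROBOT

A 6-joint arm with a two-finger parallel gripper is mounted at the origin on the work surface. World frame = base frame: x ahead of the robot, y to its left, z up, the work surface at z = 0. Lengths are in mm, angles in rad, forces in N, time in s.
With the tool pointing down it reaches from about 350 to 775 mm from the base axis. Payload 7.3 kg.
Tool frame: the origin (TCP) lies between the finger pads; the fingertips stand 8 mm ahead of it and the grasp point (between the pads) lies 11 mm behind it; y points along the fingers, z is the direction in which the jaws open and shut, and the axes are right-handed (so a half turn about y gives the same grasp; the last joint's range is limited). The gripper opens to 92 mm and grips with 3 to 60 N. Pads are 19 mm wide; open, the fingers measure 130 mm over their backs; the gripper's body (75 mm by 190 mm) begins 47 mm behind the grasp point.
Start: joints at [1.099, 0.342, 1.524, -0, 1.275, -0.146], TCP at [168.021, 497.407, 234.741] pointing down, gripper open.
Joint ranges: [-2.53, 2.53], [-0.77, 2.02], [0.04, 2.7], [-1, 4.14], [0.28, 2.66], [-3.11, 3.11]. Speed limits (rad/s): [2.57, 2.57, 3.14, 3.14, 3.14, 3.14].

INTERFACE

Orientations are given as [roll, pitch, yaw] about the fixed x, y, z axes, in that order (R = Rz(yaw) Ry(pitch) Rx(roll)).
In Python, from plant import bot, vision, job gives the robot as it stands. The module is installed in compiled form; this text tells all that it offers.
- The arm moves only by the tool arm_command, never from a script. Its argument "deltas" is a list of rows, each a list of 4 numbers: the shift along the tool's x, y, z in m, then the turn about the tool's y in degrees. In form: [[x, y, z, twist], ...]. A call has 1 to 5 rows; each row shifts and turns the commanded pose from where the row before left it, along the tool's axes as they then stand; what a row does not reach is not made up. A row lasts 1/10 s, in which the tool goes at most 50 mm and 8.59 degrees, less where a joint would pass 70% of its speed; a pose out of reach is approached as far as the arm can. A call is refused whole if a number of a shift passes 0.05 or a number of a turn 8.59, either way. A call with a gripper value outside its range is refused whole. "claw" is the closure in counts, from 0 (fully open) to 255 (shut), set as the call begins (left out, the last holds). The fingers move at their own pace and stop on an object; the grip force is fixed at half the most. Time passes only in rows, so rows that do not move let the fingers close. It gives the time, the measured TCP pose, the force and the opening at its end, in the units of the state.
- bot.get_obs(): the state, without advancing time (a new reading comes with each control period).
- vision.capture(name): name is "scene" or "top" or "wrist"; returns a dict with "img" (480x640x3 uint8, red, green, blue), "camera_matrix" (3x3 intrinsics, pixels), "dist_coeffs" ([k1, k2, p1, p2, k3] as OpenCV has them; the pictures are not rectified), "world_to_cam" (4x4, takes a point from world to camera coordinates); the wrist camera has in their place "mount" (4x4, takes a point from camera to tool coordinates, whose origin is the TCP and whose axes are the tool frame's). Camera axes: x right, y down, z forward; pixel columns grow to the right and rows downward; lengths in mm; the calibration is good to about 2 mm. A picture is of the moment at which its call begins: read the wrist's pose just before it. There is no depth.
- job.close_job(): hands the job in, once; it reports no verdict.
Trained networks look in a picture, given as the dict that the camera call returned (one of the last four; its "shot" number tells which), for a name from the list of things; names that differ only in an ending like _2 or _b are one class to them, and where a whole thing is asked for, a point or a joint stands for the part that bears it (a point fixed in the world has none). Each returns a list of dicts, best first, with "confidence" (0 to 1); they miss things now and then, are a little off and sometimes report something else, mostly with a low value. They report only what shows in the picture. A call takes as long as a camera call.
- vision.find_in(picture, name): "xyz" ([x, y, z] in mm, in the coordinates of the camera as it stood for that picture, good to about 4 mm: the middle of the surface that is visible of it).
- vision.regions_of(picture, name): "mask" (480x640 bool, what is visible of it).
The state is a dict: "time": time; "joint_positions": joint angles; "dq": joint speeds; "tau": joint torques, N m; "tool_pos": TCP position; "tcp_rot": TCP orientation; "contact_force": force on the tool from outside, world axes, zero at the start; "moment": the same for the moment, N m; "grip_width": finger opening in mm.
Only numpy, scipy, OpenCV 4.12 (cv2) and the standard library are available. Lean on these libraries where they do the work, as an engineer would, in place of code of your own. Each camera call takes 0.05 s, during which the arm holds its last target. There are 200 camera calls.

TASK

Get the bench balance ready for its 900 g check: clear the used weighing boat off the pan into the waste tub beside the balance, then stack the three steel disc weights on the pan, the large 500 g one at the bottom and the two equal, smaller 200 g ones flat on top of it, one on the other, all centred on the pan and on one another. Set each weight down gently, not dropped, and leave the other things on the bench where they are.

Things in the scene. Friction and masses are not known exactly. Their poses are not given: they have to be found in the camera images.
- balance: White bench balance, fixed to the bench. Origin on the bench under the centre of the pan; its x points away from the display and keypad, its y to its left, z up. Housing 170 mm wide (y) from x = -175 to +90 mm, at most 56 mm high. Round steel pan, 160 mm across, 7 mm thick, with two fine turned rings round its centre.
- pan (a point): Centre of the pan's flat top face, 75 mm above the bench. Same axes as the balance.
- bin: Grey open-topped plastic waste tub, fixed to the bench, 190 x 150 x 55 mm (x, y, z of the tub), walls and floor 5 mm. Origin at the centre of its underside. It stands close along the balance's right side (-y of the balance), about 10 to 20 mm from the housing, turned as the balance is to within 0.04 rad; its rim is 20 mm lower than the pan.
- boat: Used weighing boat: white square plastic dish with cut corners and flared sides, 66 x 66 mm at the brim, 46 x 46 mm at the base, 20 mm high, walls 2.5 mm, about 12 g. It lies on the pan near its centre. Origin at the centre of its underside.
- weight_500: 500 g check weight: plain steel disc, 68 mm across, 17.5 mm thick. Origin at the middle of the disc (half its thickness up), z its axis. It lies flat on the bench, on a dark mat under 1 mm thick.
- weight_200a: 200 g check weight: plain steel disc, 60 mm across, 9 mm thick. Origin at the middle of the disc (half its thickness up), z its axis. It lies flat on the bench, on a dark mat under 1 mm thick.
- weight_200b: The other 200 g check weight, the same as the first: plain steel disc, 60 mm across, 9 mm thick, origin at its middle. It lies on the same mat.
- jar_lid: White plastic jar lid, 64 mm across, 16 mm high, lying on the mat among the weights; not part of the job. Origin at the centre of its underside.
- scoop: Small steel powder scoop, about 210 mm long, 32 mm high, lying to the right; bystander. Origin under the back of its pan, blade to +x.
- brush: Brush about 170 mm long, lying at the near left of the bench, nearly along x; bystander.
- bowl: Empty purple bowl, 140 mm across, 65 mm high, at the right beyond the scoop; bystander. Origin at the centre of its underside.
- amber_jar: Amber jar, 64 mm across, 95 mm high, at the left; bystander. Origin at the centre of its underside.
- white_bottle: White bottle, 60 mm across, 120 mm high, at the left, beyond the jar; bystander. Origin at the centre of its underside.
- capsule_plate: Perforated capsule plate in a white frame, 112 x 220 x 20 mm, lying beyond the balance; bystander. Origin at the centre of its underside.
- weight_case: Open wooden weight case with three empty round recesses, fixed to the bench, 95 x 250 mm and 32 mm high, its lid laid back beyond it to 80 mm high; beyond the weights; bystander. Origin at the centre of its underside.

How it is judged (in metres and radians):
On the way, in this order (a step that is already met when the one before it is completed fails the run):
1. the weighing boat lies in the waste tub (x of boat in the frame of bin between -0.095 and 0.095 m and y of boat in the frame of bin between -0.075 and 0.075 m and z of boat in the frame of bin below 0.05 m and linear speed of boat below 0.03 m/s), for 0.2 s.
2. the 500 g weight lies flat on the pan, centred within 12 mm (z of weight_500 in the frame of pan between 0.00575 and 0.01175 m and horizontal distance between weight_500 and pan below 0.012 m and angle between the z axis of weight_500 and the z axis of balance, either way round below 0.06 rad and linear speed of weight_500 below 0.02 m/s), for 0.2 s.
At the end, for the whole second after the job is handed in: The weighing boat lies inside the tub. The 500 g disc lies flat on the pan, one 200 g disc lies flat on it and the other flat on that; each is within 12 mm of the pan's centre and within 10 mm of the centres of the other two, all released and at rest (all of step 1 and all of step 2 and horizontal distance between each of weight_200a, weight_200b and pan below 0.012 m and angle between the z axis of each of weight_200a, weight_200b and the z axis of balance, either way round below 0.06 rad and linear speed of each of weight_200a, weight_200b below 0.02 m/s and horizontal distance between weight_500 and weight_200a below 0.01 m and horizontal distance between each of weight_500, weight_200a and weight_200b below 0.01 m and ((z of weight_200a in the frame of pan between 0.019 and 0.025 m and z of weight_200b in the frame of pan between 0.028 and 0.034 m) or (z of weight_200b in the frame of pan between 0.019 and 0.025 m and z of weight_200a in the frame of pan between 0.028 and 0.034 m))); the robot touches nothing.
It fails at once if another thing on the bench is moved by more than 30 mm (distance of any of jar_lid, scoop, brush, bowl, amber_jar, white_bottle, capsule_plate from where it was at the start of the episode above 0.03 m).
It fails at once if a weight is dropped or pressed hard onto the pan (more than 60 N) (contact force between balance and weight_500 above 60 N or contact force between balance and weight_200a above 60 N or contact force between balance and weight_200b above 60 N).
It also fails if it takes over 67 s, if anything falls off the work surface, if the arm or the gripper's body presses on something with over 40 N, if the wrist force passes 120 N, or if a joint passes its speed limit or range.

## Working session

There is one attempt and no reset: what is moved stays moved. The work goes in short steps, Python scripts to look and compute and a tool call to move; the robot and the scene stay as the last step left them, time stands still between calls to the robot, and variables do not carry over. Pictures are saved under pics/ and viewed, about 8 in all and at most 12, crops included, and the job is handed in when it is done.

Besides the shell and the picture viewer there is one more tool, called after "Call:" as name(argument=value, ...), one argument or row to a line, values as JSON. arm_command: Moves the arm, as the interface text tells. Its arguments: {"type":"object","properties":{"deltas":{"type":"array","items":{"type":"array","items":{"type":"number"}}},"claw":{"type":"number"}},"required":["deltas"]}

```bash
mkdir -p pics
cat > h.py <<'E'
from plant import bot, vision, job
import numpy as np, cv2
from scipy.spatial.transform import Rotation as R
def toolT():
    o=bot.get_obs(); T=np.eye(4); T[:3,:3]=R.from_euler('xyz',o['tcp_rot']).as_matrix(); T[:3,3]=o['tool_pos']; return T
def cap(name):
    T=toolT(); p=vision.capture(name)
    C2W = T@np.array(p['mount']) if name=='wrist' else np.linalg.inv(np.array(p['world_to_cam']))
    return p,C2W
def ray(p,C2W,uv,z):
    q=cv2.undistortPoints(np.float64(uv).reshape(-1,1,2),np.array(p['camera_matrix']),np.array(p['dist_coeffs'])).reshape(-1,2)
    d=np.c_[q,np.ones(len(q))]@C2W[:3,:3].T; o=C2W[:3,3]
    return (o+d*((z-o[2])/d[:,2])[:,None])[:,:2]
def find(p,C2W,n):
    return [(np.round((C2W@np.r_[r['xyz'],1])[:3],1),round(r['confidence'],2)) for r in vision.find_in(p,n)]
def discs(p,C2W,n,z):
    out=[]
    for r in vision.regions_of(p,n):
        c,_=cv2.findContours(r['mask'].astype(np.uint8),0,1)
        c=max(c,key=len).reshape(-1,2)
        w=ray(p,C2W,c,z); (x,y),rad=cv2.minEnclosingCircle(np.float32(w))
        out.append((round(x,1),round(y,1),round(rad,1),np.round(c.mean(0)),round(r['confidence'],2)))
    return out
def save(p,f): cv2.imwrite('pics/'+f,p['img'][:,:,::-1])
E
python3 - <<'E'
from h import *
o=bot.get_obs(); print(o['tool_pos'],o['tcp_rot'],o['time'],o['grip_width'])
print(np.round(toolT()[:3,:3],2).tolist())
a,A=cap('scene');b,B=cap('top')
cv2.imwrite('pics/a.png',np.vstack([cv2.resize(a['img'],(400,300)),cv2.resize(b['img'],(400,300))])[:,:,::-1])
save(b,'b.png')
for n in ['balance','bin','boat','weight_500','weight_200a','jar_lid']:
    print(n,'top',find(b,B,n)[:3],'scene',find(a,A,n)[:3])
for n,z in [('boat',95),('weight_500',18),('weight_200a',10),('jar_lid',16),('balance',75),('bin',55)]: print(n,discs(b,B,n,z)[:3])
E
```

```text
[167.82410781 497.01960811 234.03242312] [-1.57234972e+00  1.98535509e-04 -3.25760585e-01] 0.0 91.2548993599464
[[0.95, -0.0, 0.32], [-0.32, -0.0, 0.95], [-0.0, -1.0, -0.0]]
balance top [(array([511.9, -24.9,  52. ]), 0.87)] scene [(array([582.7, -42. ,  47.5]), 0.73)]
bin top [(array([ 607.4, -192.3,    5.2]), 0.77)] scene [(array([ 597.2, -195.2,    3.9]), 0.73)]
boat top [(array([554.1, -36.5,  84.1]), 0.89), (array([563. , 246.1,  13. ]), 0.21)] scene [(array([538.7, -40.5,  83.9]), 0.93), (array([ 595.9, -192.9,    4.4]), 0.26)]
weight_500 top [(array([598.2, 385.5,  18.5]), 0.7)] scene [(array([597.7, 382.3,  17.9]), 0.73), (array([ 642.6, -450.9,   27.2]), 0.17)]
weight_200a top [(array([564.8, 244.4,  11.8]), 0.85)] scene [(array([563.5, 238.5,  11.3]), 0.9)]
jar_lid top [(array([440.7, 243.4,  13.8]), 0.56)] scene [(array([443.2, 237.6,  16.6]), 0.93)]
boat [(551.2, -35.3, 41.4, array([337., 255.]), 0.78)]
weight_500 [(595.7, 386.1, 35.3, array([187., 247.]), 0.72)]
weight_200a [(561.7, 243.0, 33.1, array([238., 258.]), 0.57)]
jar_lid [(439.3, 246.1, 31.6, array([236., 301.]), 0.67)]
balance [(525.9, -29.4, 150.9, array([335., 267.]), 0.59)]
bin [(600.8, -185.2, 120.2, array([390., 239.]), 0.93)]
```

View pics/b.png

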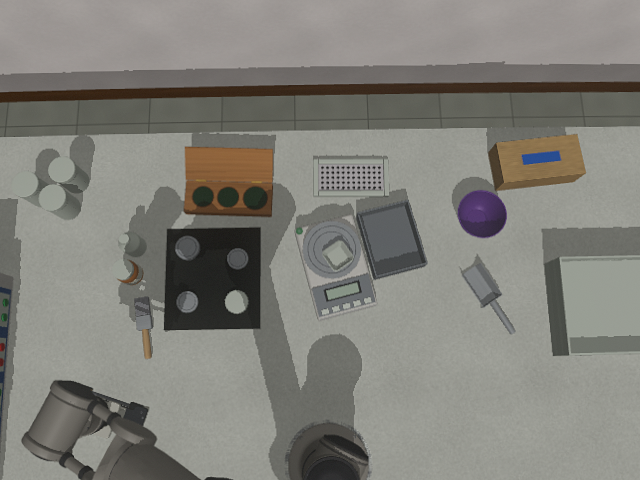

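The top view shows the boat on the pan at (337,255), with the tub to its right at (390,240). On the mat are the 500 g disc at (187,247), one 200 g at (238,258), the other at (187,300), and the lid at (236,301). Next I move over the pan for a closer wrist view.

Call:
arm_command(
  deltas=[
    [0.037,0,-0.027,0],
    [0.037,0,-0.027,0],
    [0.037,0,-0.027,0],
    [0.037,0,-0.027,0],
    [0.037,0,-0.027,0],
  ],
)

```text
time: 1.5
tool_pos: [300.8, 308.8, 234.9]
tcp_rot: [-1.57, -0.0, -0.325]
contact_force: [0.8, -0.0, 0.3]
grip_width: 92.0
```

Call:
arm_command(
  deltas=[
    [0.037,0,-0.027,0],
    [0.037,0,-0.027,0],
    [0.037,0,-0.027,0],
    [0.037,0,-0.027,0],
    [0.037,0,-0.027,0],
  ],
)

```text
time: 2.0
tool_pos: [433.0, 121.4, 235.0]
tcp_rot: [-1.57, -0.001, -0.326]
contact_force: [-0.2, 1.8, 0.6]
grip_width: 92.3
```

Call:
arm_command(
  deltas=[
    [0.037,-0.01,-0.027,0],
    [0.037,-0.01,-0.027,0],
    [0.037,-0.01,-0.027,0],
    [0,0,0,0],
  ],
)

```text
time: 2.4
tool_pos: [514.4, 6.5, 265.5]
tcp_rot: [-1.571, -0.004, -0.331]
contact_force: [0.8, 0.2, -0.8]
grip_width: 91.8
```

Run:
```python
from h import *
o=bot.get_obs(); print(o['tool_pos'],o['tcp_rot'],o['time'])
a,A=cap('wrist'); save(a,'w1.png'); print(np.round(A,2).tolist())
for n in ['boat','bin','balance']: print(n,find(a,A,n)[:3])
for r in vision.regions_of(a,'boat')[:1]:
    c,_=cv2.findContours(r['mask'].astype(np.uint8),0,1); c=max(c,key=len).reshape(-1,2)
    w=ray(a,A,c,95); print(cv2.minAreaRect(np.float32(w)),r['confidence'],c.mean(0))
```

```text
[514.43848048   6.52013776 265.51735335] [-1.57134486 -0.00396522 -0.33076532] 2.4
[[0.32, 0.91, 0.25, 448.26], [0.95, -0.31, -0.08, 29.24], [0.0, 0.27, -0.96, 414.06], [0.0, 0.0, 0.0, 1.0]]
boat [(array([551. , -38.7,  78.6]), 0.82)]
bin [(array([ 568.1, -169.8,    4. ]), 0.88)]
balance [(array([490.8, -14.4,  53.2]), 0.94)]
((548.521484375, -36.01921844482422), (67.79688262939453, 68.35723876953125), 32.97421646118164) 0.82 [289.25       273.16525424]
```

View pics/w1.png

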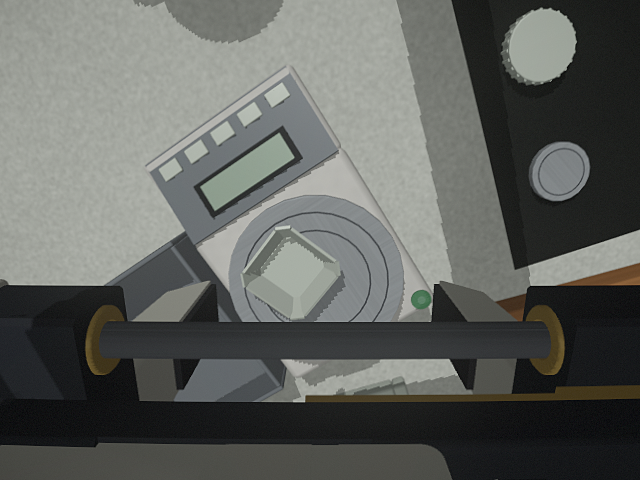

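The boat is well seen at about (290,273), and its flats agree with the fitted 33° rectangle. I'll move over it and turn the jaws by 38°.

Call:
arm_command(
  deltas=[
    [0.023,0,-0.015,0],
    [0.024,0,-0.0145,0],
  ],
)

```text
time: 2.85
tool_pos: [546.1, -30.6, 265.1]
tcp_rot: [-1.571, -0.0, -0.322]
contact_force: [-0.1, -0.1, 0.4]
grip_width: 92.0
```

Call:
arm_command(
  deltas=[
    [0,0.025,0,7.6],
    [0,0.025,0,7.6],
    [0,0.025,0,7.6],
    [0,0.025,0,7.6],
    [0,0.025,0,7.6],
  ],
)

```text
time: 3.35
tool_pos: [545.8, -30.5, 138.9]
tcp_rot: [-1.571, 0.0, -0.992]
contact_force: [1.2, -0.6, -0.6]
grip_width: 91.8
```

Call:
arm_command(
  deltas=[
    [0,0,0,0],
    [0,0,0,0],
  ],
)

```text
time: 3.55
tool_pos: [546.3, -31.1, 140.2]
tcp_rot: [-1.571, 0.0, -0.984]
contact_force: [-0.1, -0.3, 0.2]
grip_width: 91.8
```

Run:
```python
from h import *
T=toolT(); print(T[:3,3], bot.get_obs()['tcp_rot'])
a,A=cap('wrist'); save(a,'w2.png')
for r in vision.regions_of(a,'boat')[:1]:
    c,_=cv2.findContours(r['mask'].astype(np.uint8),0,1); c=max(c,key=len).reshape(-1,2)
    w=ray(a,A,c,95); t=cv2.minAreaRect(np.float32(w)); print(t,r['confidence'])
    print('tool delta',T[:3,:3].T@(np.r_[t[0],86]-T[:3,3]))
```

```text
[546.27479563 -31.09392534 140.20192589] [-1.57097462e+00  3.85734546e-04 -9.84023389e-01]
((545.0272216796875, -30.665512084960938), (67.50819396972656, 54.78185272216797), 34.16843032836914) 0.74
tool delta [-1.02659823 54.202468   -0.79202786]
```

View pics/w2.png

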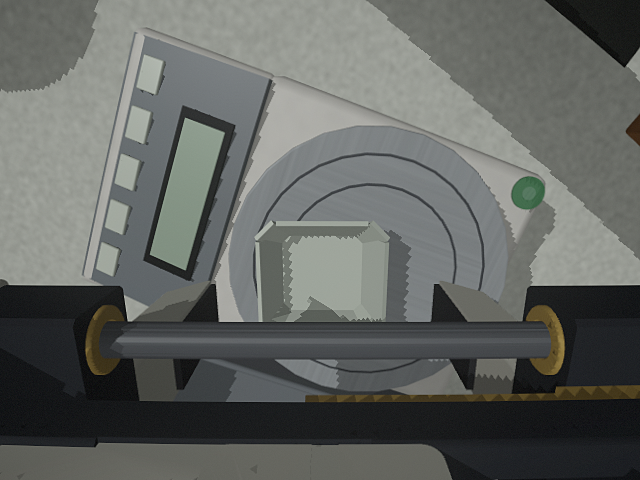

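The boat is square to the jaws (brim from 255 to 390, fingers at 215 and 435). The crossbar hides its far edge, so its centre is about 5 mm further along tool x. I'll go down and grip it.

Call:
arm_command(
  deltas=[
    [0.0045,0.018,-0.001,0],
    [0,0.018,0,0],
    [0,0.018,0,0],
    [0,0,0,0],
  ],
)

```text
time: 4.05
tool_pos: [547.4, -36.1, 85.1]
tcp_rot: [-1.572, 0.001, -0.987]
contact_force: [0.3, 0.4, -0.4]
grip_width: 91.6
```

Call:
arm_command(
  deltas=[
    [0,0,0,0],
    [0,0,0,0],
    [0,0,0,0],
    [0,0,0,0],
    [0,0,0,0],
  ],
  claw=255,
)

```text
time: 4.55
tool_pos: [548.6, -36.4, 86.7]
tcp_rot: [-1.569, -0.001, -0.989]
contact_force: [-0.0, -1.2, 5.9]
grip_width: 65.3
```

Call:
arm_command(
  deltas=[
    [0,0,0,0],
    [0,-0.02,0,0],
    [0,-0.02,0,0],
    [0,-0.02,0,0],
    [0,0,0,0],
  ],
)

```text
time: 5.05
tool_pos: [549.6, -36.7, 148.2]
tcp_rot: [-1.567, -0.004, -0.989]
contact_force: [0.0, 0.2, 0.5]
grip_width: 65.1
```

Call:
arm_command(
  deltas=[
    [0.038,0,-0.0097,0],
    [0.038,0,-0.0097,0],
    [0.038,0,-0.0097,0],
    [0.038,0,-0.0097,0],
    [0,0,0,0],
  ],
)

```text
time: 5.55
tool_pos: [599.7, -189.3, 144.0]
tcp_rot: [-1.572, -0.001, -0.993]
contact_force: [-0.2, 0.7, -0.6]
grip_width: 65.6
```

Run:
```python
from h import *
T=toolT(); print(T[:3,3])
a,A=cap('top'); save(a,'t2.png')
for r in vision.regions_of(a,'bin')[:1]:
    c,_=cv2.findContours(r['mask'].astype(np.uint8),0,1); c=max(c,key=len).reshape(-1,2)
    print('bin',cv2.minAreaRect(np.float32(ray(a,A,c,55))),r['confidence'])
```

```text
[ 599.66894701 -189.28151656  144.02159441]
bin ((641.5432739257812, -123.32429504394531), (89.76226806640625, 53.32562255859375), 13.269747734069824) 0.92
```

Call:
arm_command(
  deltas=[
    [0,0.032,0.002,0],
    [0,0.032,0,0],
    [0,0.032,0,0],
    [0,0,0,0],
  ],
)

```text
time: 6.05
tool_pos: [597.4, -180.7, 44.9]
tcp_rot: [-1.576, 0.009, -0.988]
contact_force: [0.2, 0.3, -0.2]
grip_width: 65.5
```

Call:
arm_command(
  deltas=[
    [0,0,0,0],
    [0,0,0,0],
    [0,0,0,0],
    [0,0,0,0],
  ],
  claw=0,
)

```text
time: 6.45
tool_pos: [601.6, -183.8, 51.2]
tcp_rot: [-1.569, -0.002, -0.989]
contact_force: [0.4, 0.7, 0.6]
grip_width: 90.5
```

Call:
arm_command(
  deltas=[
    [0,-0.04,0,0],
    [0,-0.04,0,0],
    [0,-0.04,0,0],
    [0,-0.04,0,0],
    [0,-0.04,0,0],
  ],
)

```text
time: 6.95
tool_pos: [600.6, -183.6, 252.3]
tcp_rot: [-1.57, -0.001, -0.989]
contact_force: [0.4, -0.9, 0.4]
grip_width: 92.0
```

Call:
arm_command(
  deltas=[
    [-0.041,-0.003,0.016,0],
    [-0.041,-0.003,0.016,0],
    [-0.041,-0.003,0.016,0],
    [-0.041,-0.003,0.016,0],
  ],
)

```text
time: 7.35
tool_pos: [563.6, -10.0, 262.8]
tcp_rot: [-1.57, -0.001, -0.99]
contact_force: [0.0, -0.7, -0.5]
grip_width: 91.5
```

Call:
arm_command(
  deltas=[
    [0,0,0,-7.6],
    [0,0,0,-7.6],
    [0,0,0,-7.6],
    [0,0,0,-7.6],
    [0,0,0,-7.6],
  ],
)

```text
time: 7.85
tool_pos: [564.2, -11.4, 262.5]
tcp_rot: [-1.57, -0.001, -0.32]
contact_force: [-0.3, -0.6, 0.0]
grip_width: 92.1
```

Call:
arm_command(
  deltas=[
    [0,0,0,0],
    [0,0,0,0],
  ],
)

```text
time: 8.05
tool_pos: [564.2, -11.4, 262.2]
tcp_rot: [-1.571, -0.001, -0.329]
contact_force: [0.4, -0.3, -0.3]
grip_width: 91.9
```

Run:
```python
from h import *
T=toolT(); print(T[:3,3],bot.get_obs()['tcp_rot'])
a,A=cap('wrist'); b,B=cap('top')
save(a,'w3.png'); np.savez('w3.npz',A=A,K=a['camera_matrix'],d=a['dist_coeffs'])
print('pan',discs(a,A,'pan',75)[:2],'boat',find(a,A,'boat'),find(b,B,'boat'))
for n,z in [('weight_500',18.5),('weight_200a',10),('jar_lid',16)]: print(n,discs(b,B,n,z),discs(a,A,n,z))
print(ray(b,B,[[187,300]],10))
```

```text
[564.21272606 -11.44583241 262.20755699] [-1.57055595e+00 -7.83957384e-04 -3.29394704e-01]
pan [(527.9, -25.4, 138.7, array([291., 169.]), 0.7)] boat [(array([ 587.9, -189.7,    5.4]), 0.68)] [(array([ 607.3, -185.8,   13.2]), 0.61)]
weight_500 [(595.8, 386.9, 34.8, array([187., 247.]), 0.88)] [(596.7, -189.2, 37.6, array([171., 280.]), 0.22)]
weight_200a [(563.1, 245.0, 31.3, array([237., 258.]), 0.56)] [(561.3, 241.4, 31.6, array([568., 118.]), 0.7)]
jar_lid [(441.5, 246.7, 33.2, array([236., 301.]), 0.78), (434.8, -473.2, 106.6, array([490., 298.]), 0.3)] [(451.6, 237.2, 32.1, array([544.,   9.]), 0.65)]
[[446.25487712 383.73545292]]
```

View pics/w3.png

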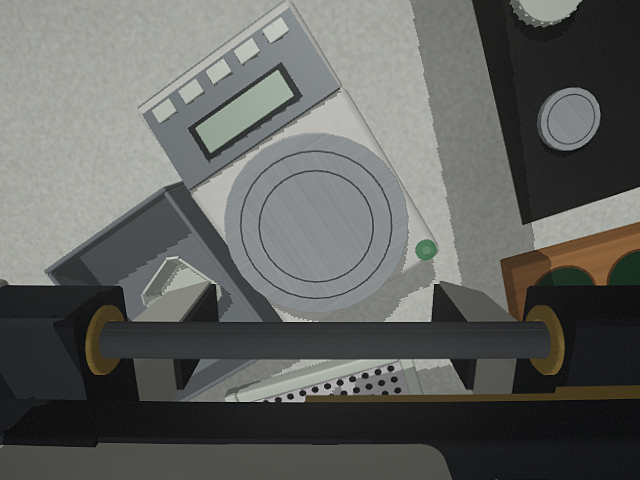

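The boat is in the tub at (180,280), and the bare pan shows whole, centred near (316,223). I'll fit its rings.

```bash
cat > pan.py <<'E'
from h import *
img=cv2.imread('pics/w3.png'); z=np.load('w3.npz'); p={'camera_matrix':z['K'],'dist_coeffs':z['d']}; A=z['A']
g=cv2.GaussianBlur(cv2.cvtColor(img,6),(3,3),0).astype(float)
c=ray(p,A,[[316,223]],75)[0]
Wc=np.linalg.inv(A)
for lo,hi in [(45,56),(60,72)]:
    for it in range(4):
        P=[]
        for t in np.linspace(0,2*np.pi,180,endpoint=False):
            r=np.arange(lo,hi,.25); X=np.c_[c[0]+r*np.cos(t),c[1]+r*np.sin(t),np.full(len(r),75.)]
            uv=cv2.projectPoints(X,cv2.Rodrigues(Wc[:3,:3])[0],Wc[:3,3],p['camera_matrix'],p['dist_coeffs'])[0].reshape(-1,2)
            v=cv2.remap(g.astype(np.float32),uv[:,:1].astype(np.float32),uv[:,1:].astype(np.float32),1).ravel()
            P.append(X[v.argmin(),:2])
        P=np.array(P); k=np.ones(len(P),bool)
        for _ in range(4):
            s=np.linalg.lstsq(np.c_[2*P[k],np.ones(k.sum())],(P[k]**2).sum(1),rcond=None)[0]
            r=np.sqrt(s[2]+s[0]**2+s[1]**2); e=np.abs(np.hypot(*(P-s[:2]).T)-r); k=e<max(1,2*np.median(e))
        c=s[:2]
    print(c,r,k.sum(),e[k].mean())
E
python3 pan.py
```

```text
[570.47170543 -20.87736925] 48.98642097508382 180 0.1178202197934436
[570.46313481 -20.85378711] 64.86557412920307 180 0.170294517364122
```

Call:
arm_command(
  deltas=[
    [-0.011,0,0.043,0],
    [-0.011,0.005,0.043,0],
    [-0.011,0.008,0.043,0],
    [-0.011,0.008,0.043,0],
    [-0.011,0.008,0.043,0],
  ],
)

```text
time: 9.1
tool_pos: [580.9, 211.6, 232.5]
tcp_rot: [-1.571, -0.0, -0.326]
contact_force: [-0.2, 0.1, -0.2]
grip_width: 92.2
```

Call:
arm_command(
  deltas=[
    [-0.011,0.008,0.043,0],
    [-0.011,0.008,0.043,0],
    [-0.011,0.008,0.043,0],
    [-0.011,0.008,0.043,0],
    [0,0,0,0],
  ],
)

```text
time: 9.6
tool_pos: [592.4, 392.3, 197.7]
tcp_rot: [-1.571, 0.003, -0.32]
contact_force: [-0.8, -0.3, -0.6]
grip_width: 91.9
```

```bash
cat > d.py <<'E'
from h import *
import sys
def go(xy,z):
    T=toolT(); return np.round(T[:3,:3].T@(np.r_[xy,z]-T[:3,3])/1000,4)
def look(n,ztop,r,f):
    T=toolT(); print(T[:3,3],bot.get_obs()['tcp_rot'])
    a,A=cap('wrist'); save(a,f)
    for q in vision.regions_of(a,n)[:2]:
        c,_=cv2.findContours(q['mask'].astype(np.uint8),0,1); c=max(c,key=len).reshape(-1,2)
        w=ray(a,A,c,ztop); (x,y),rad=cv2.minEnclosingCircle(np.float32(w))
        print(n,q['confidence'],'c',x,y,'r',rad,'px',c.mean(0),'bbox',c.min(0),c.max(0),'delta',go((x,y),10))
    return a,A
E
python3 - <<'E'
from d import *
look('weight_500',18.5,34,'w4.png')
E
```

```text
[592.36987859 392.27701515 197.65550682] [-1.57139265  0.00322852 -0.32049175]
weight_500 0.65 c 593.9193115234375 387.5790710449219 r 34.563262939453125 px [319.22566372 222.87610619] bbox [279 183] [359 263] delta [0.0004 0.1896 0.0002]
```

View pics/w4.png

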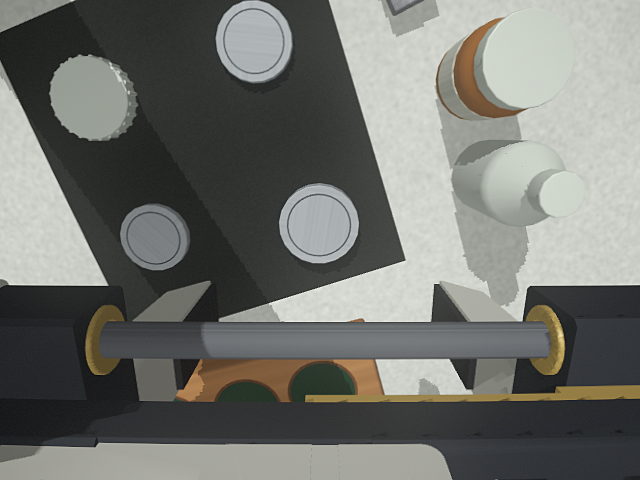

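The 500 g disc is centred under the jaws at (319,223) with the size it should have. The jaws have room on both sides of it.

Call:
arm_command(
  deltas=[
    [0,0.045,0,0],
    [0,0.045,0,0],
    [0,0.045,0,0],
    [0,0.035,0,0],
    [0,0.01,0,0],
  ],
)

```text
time: 10.2
tool_pos: [592.6, 384.0, 16.8]
tcp_rot: [-1.576, 0.005, -0.328]
contact_force: [0.5, -0.4, 0.3]
grip_width: 92.2
```

Call:
arm_command(
  deltas=[
    [0,0.005,0,0],
    [0,0,0,0],
    [0,0,0,0],
  ],
)

```text
time: 10.5
tool_pos: [595.8, 387.3, 18.4]
tcp_rot: [-1.568, -0.003, -0.326]
contact_force: [0.5, -0.4, 0.3]
grip_width: 91.9
```

Call:
arm_command(
  deltas=[
    [0,0,0,0],
    [0,0,0,0],
    [0,0,0,0],
    [0,0,0,0],
    [0,0,0,0],
  ],
  claw=255,
)

```text
time: 11.0
tool_pos: [594.4, 387.0, 16.2]
tcp_rot: [-1.571, -0.0, -0.326]
contact_force: [-0.6, -0.9, 4.0]
grip_width: 67.2
```

Call:
arm_command(
  deltas=[
    [0,0,0,0],
    [0,0,0,0],
  ],
)

```text
time: 11.2
tool_pos: [594.4, 387.0, 16.2]
tcp_rot: [-1.571, -0.0, -0.326]
contact_force: [-1.2, -1.5, 4.8]
grip_width: 67.5
```

Call:
arm_command(
  deltas=[
    [0,-0.02,0,0],
    [0,-0.04,0,0],
    [0,-0.04,0,0],
    [0.012,-0.03,-0.0438,0],
    [0.012,0,-0.0438,0],
  ],
)

```text
time: 11.7
tool_pos: [590.7, 301.2, 146.9]
tcp_rot: [-1.566, -0.006, -0.323]
contact_force: [1.6, -0.9, -4.6]
grip_width: 67.4
```

Call:
arm_command(
  deltas=[
    [0.012,0,-0.0438,0],
    [0.012,0,-0.0438,0],
    [0.012,0,-0.0438,0],
    [0.012,0,-0.0438,0],
    [0.012,0,-0.0438,0],
  ],
)

```text
time: 12.2
tool_pos: [575.0, 71.6, 142.0]
tcp_rot: [-1.571, 0.002, -0.326]
contact_force: [1.2, -0.3, -5.4]
grip_width: 67.2
```

Call:
arm_command(
  deltas=[
    [0.012,0,-0.0438,0],
    [0.012,0,-0.0438,0],
    [0,0,0,0],
    [0,0,0,0],
    [0,0,0,0],
  ],
)

```text
time: 12.7
tool_pos: [570.3, -16.6, 142.5]
tcp_rot: [-1.57, 0.002, -0.326]
contact_force: [-0.2, 0.0, -5.1]
grip_width: 67.3
```

Run:
```python
from d import *
print(toolT()[:3,3],go((570.5,-20.9),92.5),bot.get_obs()['grip_width'])
```

```text
[570.31144749 -16.59530395 142.48035272] [ 0.0016  0.05   -0.004 ] 67.27564628308666
```

Call:
arm_command(
  deltas=[
    [0.001,0.02,-0.002,0],
    [0.001,0.015,-0.002,0],
    [0,0.01,0,0],
    [0,0.002,0,0],
    [0,0,0,0],
  ],
)

```text
time: 13.2
tool_pos: [571.3, -21.0, 96.1]
tcp_rot: [-1.571, 0.0, -0.325]
contact_force: [0.0, -0.3, -3.2]
grip_width: 66.7
```

Call:
arm_command(
  deltas=[
    [0,0.001,0,0],
    [0,0.001,0,0],
    [0,0,0,0],
  ],
)

```text
time: 13.5
tool_pos: [571.5, -21.8, 94.7]
tcp_rot: [-1.571, -0.001, -0.326]
contact_force: [1.0, -0.9, -4.9]
grip_width: 67.1
```

Call:
arm_command(
  deltas=[
    [0,0.001,0,0],
    [0,0.001,0,0],
    [0,0,0,0],
  ],
)

```text
time: 13.8
tool_pos: [571.2, -21.9, 92.2]
tcp_rot: [-1.571, 0.0, -0.326]
contact_force: [0.5, -0.3, -5.1]
grip_width: 66.9
```

Call:
arm_command(
  deltas=[
    [0,0.001,0,0],
    [0,0,0,0],
    [0,0,0,0],
  ],
)

```text
time: 14.1
tool_pos: [571.3, -21.9, 91.3]
tcp_rot: [-1.571, -0.0, -0.326]
contact_force: [-0.4, -0.2, -5.7]
grip_width: 67.1
```

Call:
arm_command(
  deltas=[
    [0,0.001,0,0],
    [0,0,0,0],
    [0,0,0,0],
  ],
)

```text
time: 14.4
tool_pos: [571.4, -21.9, 91.2]
tcp_rot: [-1.571, -0.001, -0.326]
contact_force: [-3.5, 0.6, 6.1]
grip_width: 66.8
```

Call:
arm_command(
  deltas=[
    [0,0.0005,0,0],
    [0,0,0,0],
    [0,0,0,0],
  ],
)

```text
time: 14.7
tool_pos: [571.4, -21.8, 91.2]
tcp_rot: [-1.571, -0.001, -0.326]
contact_force: [-5.7, 0.3, 9.6]
grip_width: 67.5
```

The disc is on the pan. I'll release it, rise and check.

Call:
arm_command(
  deltas=[
    [0,0,0,0],
    [0,0,0,0],
    [0,0,0,0],
    [0,0,0,0],
  ],
  claw=0,
)

```text
time: 15.1
tool_pos: [571.5, -21.9, 89.7]
tcp_rot: [-1.571, -0.0, -0.326]
contact_force: [-0.7, 0.1, -0.4]
grip_width: 90.9
```

Call:
arm_command(
  deltas=[
    [0,-0.03,0,0],
    [0,-0.04,0,0],
    [0,-0.04,0,0],
    [0,-0.04,0,0],
    [0,-0.02,0,0],
  ],
)

```text
time: 15.6
tool_pos: [572.4, -22.0, 263.7]
tcp_rot: [-1.57, -0.006, -0.326]
contact_force: [-0.3, -0.1, 0.1]
grip_width: 91.7
```

Call:
arm_command(
  deltas=[
    [0,0,0,0],
    [0,0,0,0],
  ],
)

```text
time: 15.8
tool_pos: [571.1, -21.8, 259.1]
tcp_rot: [-1.571, 0.0, -0.326]
contact_force: [-0.3, -0.1, -0.2]
grip_width: 92.1
```

```bash
python3 - <<'E'
from d import *
a,A=look('weight_500',92.5,34,'w5.png')
np.savez('w3.npz',A=A,K=a['camera_matrix'],d=a['dist_coeffs'])
E
sed -i "s/w3.png/w5.png/" pan.py; python3 pan.py
python3 -c "
from d import *
print('200a',go((562.5,244),200),'200b',go((446,383.7),200))"
```

```text
[571.06370905 -21.7861423  259.11631835] [-1.57074102e+00  4.58861438e-04 -3.25770996e-01]
weight_500 0.75 c 570.8707885742188 -21.26537322998047 r 34.27744674682617 px [324.39655172 221.86637931] bbox [284 180] [365 263] delta [0.0009 0.2479 0.0006]
[570.24836767 -20.82634173] 48.89616612368096 180 0.15236705685002905
[570.29329003 -20.80536553] 64.83498551380966 180 0.15993103582360146
200a [-0.0925  0.0581  0.2492] 200b [-0.2476  0.0586  0.3443]
```

View pics/w5.png

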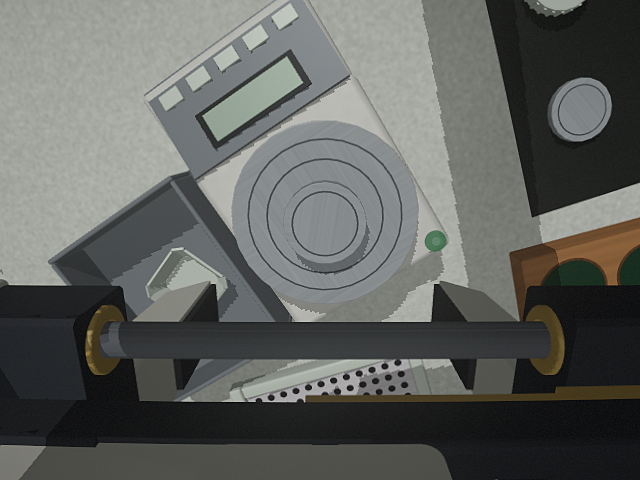

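The 500 g disc sits flat at (325,222), within 1 mm of the ring centre. Next is the near 200 g disc.

Call:
arm_command(
  deltas=[
    [-0.0154,0.01,0.0415,0],
    [-0.0154,0.01,0.0415,0],
    [-0.0154,0.01,0.0415,0],
    [-0.0154,0.01,0.0415,0],
    [-0.0154,0.01,0.0415,0],
  ],
)

```text
time: 16.4
tool_pos: [563.8, 200.9, 207.6]
tcp_rot: [-1.572, 0.003, -0.326]
contact_force: [1.1, 0.0, 0.3]
grip_width: 91.4
```

Call:
arm_command(
  deltas=[
    [-0.0154,0.01,0.0415,0],
    [0,0,0,0],
    [0,0,0,0],
    [0,0,0,0],
  ],
)

```text
time: 16.8
tool_pos: [563.4, 242.6, 199.1]
tcp_rot: [-1.572, 0.001, -0.327]
contact_force: [-0.4, 0.1, -0.2]
grip_width: 91.9
```

Run:
```python
from d import *
look('weight_200a',10,30,'w6.png')
```

```text
[563.39517709 242.58426633 199.10351964] [-1.57190048e+00  8.70246725e-04 -3.26506221e-01]
weight_200a 0.65 c 560.8421020507812 244.92391967773438 r 30.000102996826172 px [325.52604167 213.36458333] bbox [292 180] [359 247] delta [-0.0037  0.1898  0.0017]
```

Call:
arm_command(
  deltas=[
    [-0.0035,0.045,0.0015,0],
    [0,0.045,0,0],
    [0,0.045,0,0],
    [0,0.035,0,0],
    [0,0.01,0,0],
  ],
)

```text
time: 17.4
tool_pos: [558.6, 244.2, 16.2]
tcp_rot: [-1.575, 0.005, -0.328]
contact_force: [0.3, 0.2, 0.2]
grip_width: 91.9
```

Call:
arm_command(
  deltas=[
    [0,0.003,0,0],
    [0,0,0,0],
    [0,0,0,0],
  ],
)

```text
time: 17.7
tool_pos: [562.1, 246.4, 19.0]
tcp_rot: [-1.568, -0.003, -0.326]
contact_force: [0.7, -0.4, 0.4]
grip_width: 91.3
```

Call:
arm_command(
  deltas=[
    [0,0.002,0,0],
    [0,0.0015,0,0],
    [0,0.001,0,0],
    [0,0,0,0],
    [0,0,0,0],
  ],
)

```text
time: 18.2
tool_pos: [560.6, 246.2, 12.3]
tcp_rot: [-1.571, 0.0, -0.326]
contact_force: [0.2, 0.2, -1.1]
grip_width: 91.8
```

Call:
arm_command(
  deltas=[
    [0,0.001,0,0],
    [0,0.0005,0,0],
    [0,0,0,0],
  ],
)

```text
time: 18.5
tool_pos: [560.5, 246.2, 10.6]
tcp_rot: [-1.571, 0.0, -0.326]
contact_force: [-0.5, 0.3, -0.3]
grip_width: 91.6
```

Call:
arm_command(
  deltas=[
    [0,0,0,0],
    [0,0,0,0],
    [0,0,0,0],
    [0,0,0,0],
    [0,0,0,0],
  ],
  claw=255,
)

```text
time: 19.0
tool_pos: [560.5, 246.0, 10.8]
tcp_rot: [-1.571, 0.0, -0.326]
contact_force: [-0.2, 0.5, 0.2]
grip_width: 58.8
```

Call:
arm_command(
  deltas=[
    [0,0,0,0],
    [0,0,0,0],
  ],
)

```text
time: 19.2
tool_pos: [560.5, 246.1, 10.8]
tcp_rot: [-1.571, 0.0, -0.326]
contact_force: [0.1, -1.1, -0.4]
grip_width: 58.8
```

```bash
python3 -c "
from d import *
print(toolT()[:3,3],go((570.6,-21),150))"
```

```text
[560.51684861 246.0618007   10.78706462] [ 0.095  -0.1392 -0.2498]
```

Call:
arm_command(
  deltas=[
    [0,-0.02,0,0],
    [0,-0.04,0,0],
    [0,-0.045,0,0],
    [0.0158,-0.034,-0.0416,0],
    [0.0158,0,-0.0416,0],
  ],
)

```text
time: 19.7
tool_pos: [566.1, 162.9, 151.1]
tcp_rot: [-1.566, -0.009, -0.322]
contact_force: [0.6, -0.2, -1.9]
grip_width: 58.7
```

Call:
arm_command(
  deltas=[
    [0.0158,0,-0.0416,0],
    [0.0158,0,-0.0416,0],
    [0.0158,0,-0.0416,0],
    [0.0158,0,-0.0416,0],
    [0,0,0,0],
  ],
)

```text
time: 20.2
tool_pos: [570.5, -21.1, 145.9]
tcp_rot: [-1.572, -0.001, -0.331]
contact_force: [0.6, 0.1, -2.3]
grip_width: 58.7
```

Call:
arm_command(
  deltas=[
    [0,0,0,0],
    [0,0,0,0],
    [0,0,0,0],
  ],
)

```text
time: 20.5
tool_pos: [570.2, -14.5, 146.0]
tcp_rot: [-1.571, 0.0, -0.324]
contact_force: [0.5, 0.5, -1.6]
grip_width: 58.9
```

```bash
python3 -c "
from d import *
print(toolT()[:3,3],go((570.6,-21),106))"
```

```text
[570.23923449 -14.48432032 145.99349416] [ 0.0024  0.04   -0.0061]
```

Call:
arm_command(
  deltas=[
    [0.0012,0.015,-0.003,0],
    [0.0012,0.012,-0.003,0],
    [0,0.008,0,0],
    [0,0.003,0,0],
    [0,0,0,0],
  ],
)

```text
time: 21.0
tool_pos: [570.5, -22.0, 107.6]
tcp_rot: [-1.571, 0.001, -0.325]
contact_force: [-0.0, -0.3, -2.4]
grip_width: 58.8
```

Call:
arm_command(
  deltas=[
    [0,0.001,0,0],
    [0,0,0,0],
    [0,0,0,0],
    [0,0,0,0],
  ],
)

```text
time: 21.4
tool_pos: [570.9, -22.4, 107.4]
tcp_rot: [-1.571, -0.001, -0.326]
contact_force: [0.8, -0.6, -1.4]
grip_width: 58.9
```

Call:
arm_command(
  deltas=[
    [0,0.0015,0.001,0],
    [0,0.001,0,0],
    [0,0,0,0],
    [0,0,0,0],
  ],
)

```text
time: 21.8
tool_pos: [571.0, -21.4, 104.6]
tcp_rot: [-1.571, 0.0, -0.326]
contact_force: [0.3, 0.3, -2.2]
grip_width: 58.6
```

Call:
arm_command(
  deltas=[
    [0,0.0007,0,0],
    [0,0,0,0],
    [0,0,0,0],
  ],
)

```text
time: 22.1
tool_pos: [571.0, -21.4, 103.9]
tcp_rot: [-1.571, 0.0, -0.326]
contact_force: [0.5, 0.3, -2.5]
grip_width: 58.7
```

Call:
arm_command(
  deltas=[
    [0,0.0006,0,0],
    [0,0,0,0],
    [0,0,0,0],
  ],
)

```text
time: 22.4
tool_pos: [571.0, -21.4, 103.3]
tcp_rot: [-1.571, -0.0, -0.326]
contact_force: [-0.6, 0.3, -1.4]
grip_width: 59.2
```

Call:
arm_command(
  deltas=[
    [0,0.0005,0,0],
    [0,0,0,0],
    [0,0,0,0],
  ],
)

```text
time: 22.7
tool_pos: [571.0, -21.4, 103.2]
tcp_rot: [-1.571, -0.0, -0.326]
contact_force: [-1.7, 0.4, 4.4]
grip_width: 59.2
```

Call:
arm_command(
  deltas=[
    [0,0.0003,0,0],
    [0,0,0,0],
    [0,0,0,0],
  ],
)

```text
time: 23.0
tool_pos: [571.1, -21.4, 103.2]
tcp_rot: [-1.571, -0.0, -0.326]
contact_force: [-3.3, 0.3, 6.2]
grip_width: 58.9
```

Call:
arm_command(
  deltas=[
    [0,0,0,0],
    [0,0,0,0],
    [0,0,0,0],
    [0,0,0,0],
  ],
  claw=0,
)

```text
time: 23.4
tool_pos: [571.1, -21.4, 102.3]
tcp_rot: [-1.571, 0.0, -0.326]
contact_force: [0.2, -0.7, -0.7]
grip_width: 86.1
```

Call:
arm_command(
  deltas=[
    [0,-0.03,0,0],
    [0,-0.04,0,0],
    [0,-0.04,0,0],
    [0,-0.04,0,0],
    [0,-0.01,0,0],
  ],
)

```text
time: 23.9
tool_pos: [572.8, -21.6, 267.5]
tcp_rot: [-1.569, -0.008, -0.326]
contact_force: [0.2, 0.4, -0.0]
grip_width: 92.1
```

Call:
arm_command(
  deltas=[
    [0,0,0,0],
    [0,0,0,0],
  ],
)

```text
time: 24.1
tool_pos: [570.4, -21.3, 261.0]
tcp_rot: [-1.571, 0.002, -0.326]
contact_force: [0.2, -0.3, -0.1]
grip_width: 91.7
```

Run:
```python
from d import *
a,A=look('weight_200a',101.5,30,'w7.png')
print('200b',go((446,383.7),200))
cv2.imwrite('pics/w7c.png',cv2.resize(a['img'][120:320,200:450],None,fx=2,fy=2)[:,:,::-1])
```

```text
[570.39063119 -21.3057508  260.98266074] [-1.57106915  0.00236765 -0.32581798]
weight_200a 0.71 c 571.7672729492188 -21.412643432617188 r 29.998830795288086 px [324.49519231 226.34615385] bbox [288 190] [361 263] delta [0.0025 0.2504 0.0005]
200b [-0.2471  0.0611  0.3439]
```

View pics/w7c.png

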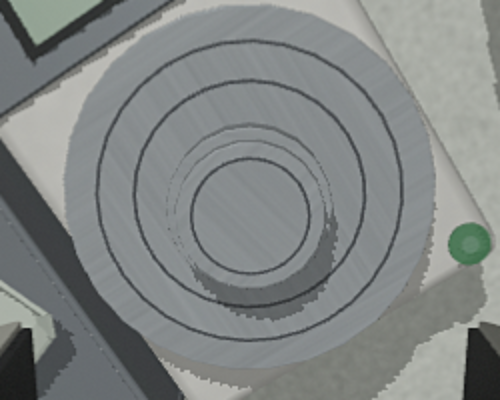

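The crop shows the first 200 g disc sitting concentric on the 500 g disc, about 1 mm off centre. Now for the second.

Call:
arm_command(
  deltas=[
    [-0.0247,0.006,0.0344,0],
    [-0.0247,0.006,0.0344,0],
    [-0.0247,0.006,0.0344,0],
    [-0.0247,0.006,0.0344,0],
    [-0.0247,0.006,0.0344,0],
  ],
)

```text
time: 24.7
tool_pos: [507.8, 182.4, 230.7]
tcp_rot: [-1.572, 0.002, -0.326]
contact_force: [0.5, 0.3, 0.1]
grip_width: 91.8
```

Call:
arm_command(
  deltas=[
    [-0.0247,0.006,0.0344,0],
    [-0.0247,0.006,0.0344,0],
    [-0.0247,0.006,0.0344,0],
    [-0.0247,0.006,0.0344,0],
    [-0.0247,0.006,0.0344,0],
  ],
)

```text
time: 25.2
tool_pos: [445.8, 384.8, 200.6]
tcp_rot: [-1.573, 0.002, -0.326]
contact_force: [0.5, 1.0, -0.3]
grip_width: 91.6
```

Call:
arm_command(
  deltas=[
    [0,0,0,0],
    [0,0,0,0],
    [0,0,0,0],
  ],
)

```text
time: 25.5
tool_pos: [447.2, 382.6, 201.8]
tcp_rot: [-1.572, 0.001, -0.326]
contact_force: [-0.5, -0.1, 0.3]
grip_width: 91.9
```

Run:
```python
from d import *
look('weight_200b',10,30,'w8.png')
```

```text
[447.24404848 382.58182167 201.7777695 ] [-1.57224324e+00  6.63827802e-04 -3.26407413e-01]
weight_200b 0.88 c 441.13818359375 384.2344055175781 r 30.236696243286133 px [324.36125654 208.71727749] bbox [291 175] [358 243] delta [-0.0068  0.1924 -0.0003]
```

View pics/w8.png

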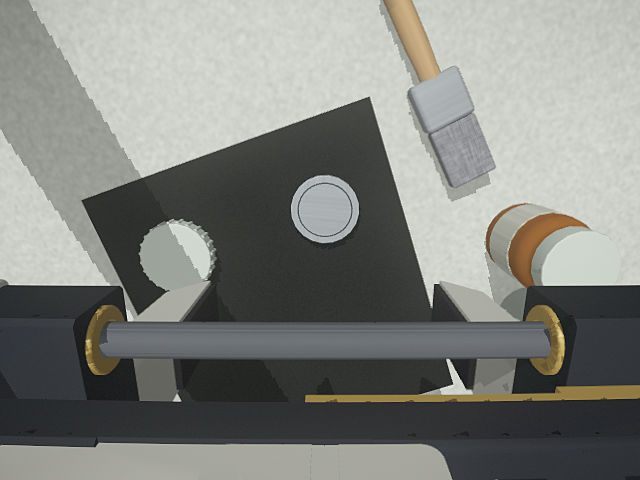

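The second 200 g disc is at (325,209). The lid, brush and jar are clear of the jaws, so I'll go down.

Call:
arm_command(
  deltas=[
    [-0.0068,0.045,0,0],
    [0,0.045,0,0],
    [0,0.045,0,0],
    [0,0.035,0,0],
    [0,0.01,0,0],
  ],
)

```text
time: 26.1
tool_pos: [439.3, 383.4, 19.1]
tcp_rot: [-1.576, 0.004, -0.328]
contact_force: [-0.5, -0.2, 0.4]
grip_width: 91.9
```

Call:
arm_command(
  deltas=[
    [0,0.003,0,0],
    [0,0.002,0,0],
    [0,0,0,0],
    [0,0,0,0],
    [0,0,0,0],
  ],
)

```text
time: 26.6
tool_pos: [441.2, 386.2, 18.7]
tcp_rot: [-1.569, -0.001, -0.326]
contact_force: [-0.4, 0.5, -0.1]
grip_width: 91.8
```

Call:
arm_command(
  deltas=[
    [0,0.003,-0.001,0],
    [0,0.002,0,0],
    [0,0.001,0,0],
    [0,0,0,0],
    [0,0,0,0],
  ],
)

```text
time: 27.1
tool_pos: [440.4, 384.8, 11.5]
tcp_rot: [-1.571, 0.0, -0.326]
contact_force: [-0.3, -0.1, 0.4]
grip_width: 91.8
```

Call:
arm_command(
  deltas=[
    [0,0,0,0],
    [0,0,0,0],
  ],
)

```text
time: 27.3
tool_pos: [440.4, 384.8, 11.6]
tcp_rot: [-1.571, -0.0, -0.326]
contact_force: [0.1, -0.4, -0.3]
grip_width: 91.5
```

Call:
arm_command(
  deltas=[
    [0,0.0008,0,0],
    [0,0,0,0],
    [0,0,0,0],
    [0,0,0,0],
    [0,0,0,0],
  ],
  claw=255,
)

```text
time: 27.8
tool_pos: [440.4, 384.8, 10.8]
tcp_rot: [-1.571, 0.0, -0.326]
contact_force: [-1.8, 0.5, 0.5]
grip_width: 59.0
```

Call:
arm_command(
  deltas=[
    [0,0,0,0],
    [0,0,0,0],
  ],
)

```text
time: 28.0
tool_pos: [440.4, 384.8, 10.8]
tcp_rot: [-1.571, -0.0, -0.326]
contact_force: [-0.4, 0.2, 0.0]
grip_width: 59.0
```

```bash
python3 -c "
from d import *
print(toolT()[:3,3],go((571,-21),150))"
```

```text
[440.35927968 384.80465993  10.75040659] [ 0.2537 -0.1393 -0.3426]
```

Call:
arm_command(
  deltas=[
    [0,-0.02,0,0],
    [0,-0.04,0,0],
    [0,-0.045,0,0],
    [0.0254,-0.034,-0.0343,0],
    [0.0254,0,-0.0343,0],
  ],
)

```text
time: 28.5
tool_pos: [467.5, 308.2, 151.6]
tcp_rot: [-1.564, -0.007, -0.323]
contact_force: [1.3, -0.0, -1.9]
grip_width: 58.8
```

Call:
arm_command(
  deltas=[
    [0.0254,0,-0.0343,0],
    [0.0254,0,-0.0343,0],
    [0.0254,0,-0.0343,0],
    [0.0254,0,-0.0343,0],
    [0.0254,0,-0.0343,0],
  ],
)

```text
time: 29.0
tool_pos: [530.9, 102.1, 146.7]
tcp_rot: [-1.571, 0.0, -0.326]
contact_force: [1.7, 1.1, -2.3]
grip_width: 58.5
```

Call:
arm_command(
  deltas=[
    [0.0254,0,-0.0343,0],
    [0.0254,0,-0.0343,0],
    [0.0254,0,-0.0343,0],
    [0,0,0,0],
    [0,0,0,0],
  ],
)

```text
time: 29.5
tool_pos: [569.8, -18.9, 146.3]
tcp_rot: [-1.571, 0.001, -0.328]
contact_force: [-0.0, 0.5, -2.5]
grip_width: 58.7
```

Call:
arm_command(
  deltas=[
    [0,0,0,0],
    [0,0,0,0],
  ],
)

```text
time: 29.7
tool_pos: [569.7, -16.8, 146.8]
tcp_rot: [-1.571, 0.001, -0.324]
contact_force: [-0.1, -0.2, -1.1]
grip_width: 58.9
```

```bash
python3 -c "
from d import *
print(toolT()[:3,3],go((571,-21),115))"
```

```text
[569.69389835 -16.75422006 146.78980701] [ 0.0026  0.0318 -0.0036]
```

Call:
arm_command(
  deltas=[
    [0.0013,0.012,-0.0018,0],
    [0.0013,0.01,-0.0018,0],
    [0,0.006,0,0],
    [0,0.002,0,0],
    [0,0,0,0],
  ],
)

```text
time: 30.2
tool_pos: [571.2, -22.2, 116.3]
tcp_rot: [-1.571, 0.001, -0.326]
contact_force: [-0.8, -0.6, -1.6]
grip_width: 58.7
```

Call:
arm_command(
  deltas=[
    [0,0,0,0],
    [0,0,0,0],
    [0,0,0,0],
  ],
)

```text
time: 30.5
tool_pos: [571.6, -22.3, 117.2]
tcp_rot: [-1.571, -0.001, -0.326]
contact_force: [0.5, 0.2, -2.2]
grip_width: 58.6
```

Call:
arm_command(
  deltas=[
    [0,0.0015,0.001,0],
    [0,0.0015,0,0],
    [0,0,0,0],
    [0,0,0,0],
  ],
)

```text
time: 30.9
tool_pos: [571.7, -21.3, 113.8]
tcp_rot: [-1.571, 0.0, -0.326]
contact_force: [0.7, -0.6, -0.9]
grip_width: 58.7
```

Call:
arm_command(
  deltas=[
    [0,0.0007,0,0],
    [0,0,0,0],
    [0,0,0,0],
  ],
)

```text
time: 31.2
tool_pos: [571.8, -21.3, 113.2]
tcp_rot: [-1.571, -0.0, -0.326]
contact_force: [0.3, 0.6, -1.7]
grip_width: 58.9
```

Call:
arm_command(
  deltas=[
    [0,0.0006,0,0],
    [0,0,0,0],
    [0,0,0,0],
  ],
)

```text
time: 31.5
tool_pos: [571.7, -21.3, 112.6]
tcp_rot: [-1.571, 0.0, -0.326]
contact_force: [0.0, -0.2, -1.7]
grip_width: 58.9
```

Call:
arm_command(
  deltas=[
    [0,0.0005,0,0],
    [0,0,0,0],
    [0,0,0,0],
  ],
)

```text
time: 31.8
tool_pos: [571.8, -21.4, 112.2]
tcp_rot: [-1.571, -0.0, -0.326]
contact_force: [-1.2, 0.3, -0.4]
grip_width: 58.5
```

Call:
arm_command(
  deltas=[
    [0,0.0004,0,0],
    [0,0,0,0],
    [0,0,0,0],
  ],
)

```text
time: 32.1
tool_pos: [571.8, -21.3, 112.2]
tcp_rot: [-1.571, -0.001, -0.326]
contact_force: [-3.2, 0.0, 4.9]
grip_width: 58.8
```

Call:
arm_command(
  deltas=[
    [0,0,0,0],
    [0,0,0,0],
    [0,0,0,0],
    [0,0,0,0],
    [0,0,0,0],
  ],
  claw=0,
)

```text
time: 32.6
tool_pos: [571.8, -21.4, 111.5]
tcp_rot: [-1.571, 0.0, -0.326]
contact_force: [-0.1, 0.6, -0.7]
grip_width: 90.9
```

Call:
arm_command(
  deltas=[
    [0,-0.03,0,0],
    [0,-0.04,0,0],
    [0,-0.04,0,0],
    [0,-0.03,0,0],
    [0,-0.01,0,0],
  ],
)

```text
time: 33.1
tool_pos: [573.0, -21.5, 265.3]
tcp_rot: [-1.57, -0.006, -0.326]
contact_force: [0.1, -0.9, -0.2]
grip_width: 91.9
```

Call:
arm_command(
  deltas=[
    [0,0,0,0],
    [0,0,0,0],
    [0,0,0,0],
  ],
)

```text
time: 33.4
tool_pos: [571.0, -21.2, 259.6]
tcp_rot: [-1.571, 0.004, -0.326]
contact_force: [0.5, -0.1, 0.1]
grip_width: 91.7
```

Run:
```python
from d import *
a,A=look('weight_200a',110.5,30,'w9.png'); print('boat',find(a,A,'boat'))
```

```text
[570.99520237 -21.22212765 259.58968107] [-1.5712815   0.00364269 -0.32577223]
weight_200a 0.5 c 542.7741088867188 -18.30072784423828 r 8.062589645385742 px [315.5        191.78571429] bbox [305 190] [326 195] delta [-0.0272  0.2502 -0.0062]
boat [(array([ 591.8, -186.8,    5.9]), 0.55)]
```

View pics/w9.png

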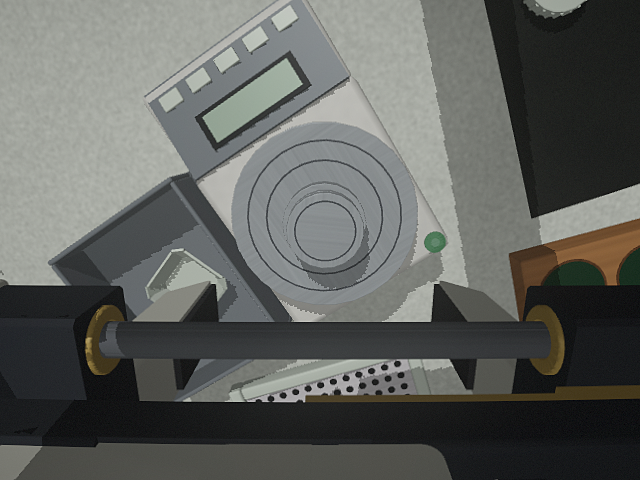

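The stack is on the pan and concentric, with the top ring centred near (325,231). The boat is in the tub. The last network mask caught only a sliver of the top disc, so I'll check its position from the ring pixels and hand in.

Run:
```python
from d import *
a,A=cap('wrist'); print(ray(a,A,[[325,231]],110.5), 'pan 570.3 -20.8')
c=ray(a,A,[[325,231]],110.5)[0]
if np.hypot(*(c-[570.3,-20.8]))<6: print(job.close_job())
```

```text
[[573.76616698 -21.19179119]] pan 570.3 -20.8
the job is handed in; nothing more can be done
None
```

The balance is set up and the job is handed in, at about 33 s of the 67 s allowed. No verdict was reported. The used boat is in the waste tub, and the 500 g disc and both 200 g discs are stacked on the pan.

| Item | Last position check, against the pan centre at (570.3, -20.8) mm |
|---|---|
| 500 g disc | within 1 mm |
| First 200 g disc | about 1.6 mm off |
| Top 200 g disc | about 3.5 mm off, read from one ring-centre pixel |

- **Forces:** the discs were lowered until the wrist force showed contact. That was about 15 N for the 500 g disc and 7–9 N for each 200 g disc, against the 60 N limit.
- **Boat:** the last wrist picture shows it lying in the tub.
- **Check that failed:** the network's last look at the top disc returned only a sliver, which I discarded, so I used the ring pixel instead. The gripper was at about (571.8, -21.4) mm when it released that disc, which suggests the true offset is nearer 1.6 mm.
- **Other things on the bench:** the jaws passed well clear of the rest in the pictures. I did not measure those things again at the end.

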